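# Scrub the inside of a tumbler with the bottle brush

### The arm

A 6-joint arm with a two-finger parallel gripper is mounted at the origin on the work surface. World frame = base frame: x ahead of the robot, y to its left, z up, the work surface at z = 0. Lengths are in mm, angles in rad, forces in N, time in s.
With the tool pointing down it reaches from about 350 to 975 mm from the base axis. Payload 7.1 kg.
Tool frame: the origin (TCP) lies at the very end of the fingers, on their centre line; the grasp point (between the pads) lies 19 mm behind it (ctrl.pinch_z is the distance from the TCP to the grasp point, in mm); z points along the fingers, y is the direction in which the jaws open and shut (so a half turn about z gives the same grasp; the last joint's range is limited). The gripper opens to 88 mm and grips with 3 to 60 N. Pads are 20 mm wide; open, the fingers measure 115 mm over their backs; the gripper's body (75 mm by 178 mm) begins 61 mm behind the grasp point.
Start: joints at [1.124, 0.423, 1.63, -0, 1.089, -0.019], TCP at [259.261, 568.672, 222.675] pointing down, gripper open.
Joint ranges: [-3, 3], [-0.9, 2.11], [0.09, 2.58], [-1.31, 4.45], [0.11, 2.69], [-2.54, 2.54]. Speed limits (rad/s): [2.39, 2.39, 3.01, 3.14, 3.14, 3.14].

### API

Orientations are given as a rotation vector (axis times angle).
In Python, from workcell import ctrl gives the robot as it stands.
- The arm moves only by the shell command python3 -m inch 'ROWS' [OPENING]. ROWS is JSON, a list of rows, each an object with "xyz": the shift along the tool's x, y, z in cm, a list of three; "spin": the turn about the tool's z in degrees. A call has 1 to 20 rows; each row is the pose to reach, as a shift and turn from the pose measured when the call began, along the tool's axes at that moment; what a row does not reach only later rows make up. A row lasts 1/10 s, in which the tool goes at most 50 mm and 8.59 degrees, less where a joint would pass 70% of its speed; a pose out of reach is approached as far as the arm can. A call with a gripper value outside its range is refused whole. OPENING is the closure, from 0 (fully open) to 1 (shut), set as the call begins (- or left out, the last holds). The fingers move at their own pace and stop on an object; the grip force is fixed at half the most. Time passes only in rows, so rows that repeat a pose let the fingers close. It gives the time, the measured TCP pose, the force and the opening at its end, in the units of the state.
- ctrl.get_obs(): the state, without advancing time (a new reading comes with each control period).
- ctrl.get_image(name): name is "side" or "top" or "wrist"; returns the picture (384x512x3 uint8, red, green, blue); there is no depth.
- ctrl.camera_info(name): a dict with "camera_matrix" (3x3 intrinsics, pixels), "R" (3x3) and "t" (3): a world point X has camera coordinates R X + t; the wrist camera has in their place "hand_eye" (4x4, takes a point from camera to tool coordinates, whose origin is the TCP and whose axes are the flange's). Camera axes: x right, y down, z forward; pixel columns grow to the right and rows downward; lengths in mm; the calibration is good to about 2 mm. A picture is of the moment at which its call begins: read the wrist's pose just before it. camera_info takes no time and is no camera call.
- ctrl.close_job(): hands the job in, once; it reports no verdict.
The state is a dict: "t": time; "qpos": joint angles; "qvel": joint speeds; "joint_torque": joint torques, N m; "ee_pos": TCP position; "orientation": TCP orientation; "ft_force": force on the tool from outside, world axes, zero at the start; "moment": the same for the moment, N m; "width": finger opening in mm.
Only numpy, scipy, OpenCV 4.12 (cv2) and the standard library are available. Lean on these libraries where they do the work, as an engineer would, in place of code of your own. Each camera call takes 0.05 s, during which the arm holds its last target. There are 200 camera calls.

### The job

Take the lid off the steel tumbler and set it flat on the rubber drying mat. Then take the bottle brush from its pot and scrub the inside of the tumbler: three times press the bristles firmly but gently down on the inner floor, wherever it is, drawing the brush well up towards the rim after each press. Then stand the brush back in its pot, head down, leaving the tumbler standing where it is and the mug, tin and bowl undisturbed.

Things in the scene. Friction and masses are not known exactly. Their poses are not given: they have to be found in the camera images.
- tumbler: Loose straight steel insulated tumbler, no handle, upright, 78 mm across, 115 mm high, 0.4 to 0.65 kg, bore 70 mm. Origin: centre of its underside, z up. Its flat rigid inner floor is higher than the outside shows: anywhere 12 to 37 mm above the underside, different each time. The force on the tool tells when the brush meets it.
- lid: Loose black plastic lid that starts on the tumbler's mouth: a disc 84 mm across and 6 mm thick, under it a plug 62 mm across and 6 mm deep that sits loosely in the mouth, on it a cylindrical knob 22 mm across and 30 mm tall. Origin: centre of the plug's underside, z up to the knob (disc's top face at 12 mm, knob's top at 42 mm). 80 g.
- lid_knob (a point): Centre of the top of the lid's knob.
- brush: Loose bottle brush, 200 mm long, 100 g, starts standing in its pot, head down. Origin: centre of the lower end of the bristle head, z up along the shaft. Head: pale cylinder 54 mm across, 50 mm tall; steel shaft 9 mm across above it; white cylindrical handle 22 mm across from 128 to 195 mm above the lower end.
- brush_tip (a point): Centre of the lower end of the bristle head. The head gives along the shaft like a spring: it starts to give at 1.2 N, then 0.4 N per mm; after 12 mm (6 N) it is hard up. A press counts from 2.5 N; over 20 N on the tumbler is too rough.
- brush_grip (a point): Point on the brush's axis in the middle of the handle, 172 mm above the lower end: a good place to grip.
- holder: Fixed white ceramic brush pot, 84 mm across at the foot, 76 mm at the mouth, 80 mm high, walls 4 mm, its inner floor 6 mm above the origin. Origin: centre of its underside, z up.
- mat: Fixed dark ribbed rubber drying mat lying on the worktop, 170 x 170 mm, 4 mm thick. Origin: centre of its underside.
- mug: Bystander: white mug with a handle, 76 mm across, 90 mm high. Origin: centre of its underside.
- tin: Bystander: closed food tin, 74 mm across, 110 mm high. Origin: centre of its underside.
- bowl: Bystander: bowl, 130 mm across, 55 mm high. Origin: centre of its underside.

How it is judged:
By the outcome, as a careful person would: the job done as asked, in the order asked, and still so for the second after the job is handed in, with the robot touching nothing.
It also fails if it takes over 72 s, if anything falls off the work surface, if the arm or the gripper's body presses on something with over 40 N, if the wrist force passes 120 N, or if a joint passes its speed limit or range.

## Working session

There is one attempt and no reset: what is moved stays moved. The work goes in short steps, Python scripts to look and compute and a shell command to move; the robot and the scene stay as the last step left them, time stands still between calls to the robot, and variables do not carry over. Pictures are saved under pics/ and viewed, about 8 in all and at most 12, crops included, and the job is handed in when it is done.

```bash
ls; mkdir -p pics
python3 - <<'E'
from workcell import ctrl
import cv2,numpy as np
o=ctrl.get_obs(); print(o)
a=ctrl.get_image("top"); b=ctrl.get_image("side")
np.save("pics/top.npy",a);np.save("pics/side.npy",b)
for n,i in (("top",a),("side",b)):
    cv2.imwrite(f"pics/{n}1.png",i[:,:,::-1]); c=ctrl.camera_info(n); print(n,c)
print(ctrl.camera_info("wrist"))
E
```

```text
pics
{'t': 0.0, 'qpos': array([ 1.12399132e+00,  4.23823439e-01,  1.63069801e+00, -1.85027538e-05,
        1.08860213e+00, -1.89741675e-02]), 'qvel': array([-9.19895801e-04, -1.39457064e-03,  3.82554679e-05, -9.28891866e-05,
        2.53038810e-04, -2.68564878e-04]), 'joint_torque': array([-7.55126803e-04, -5.44625151e+01, -2.73671043e+01,  6.43880200e-02,
        2.26223673e-02, -1.33853305e-04]), 'ee_pos': array([259.03428292, 568.17429782, 221.90942028]), 'orientation': array([-6.66836464e-01, -3.06965932e+00,  2.34554134e-03]), 'ft_force': array([-0.37615427, -0.35440769,  0.40605012]), 'moment': array([-0.01632944, -0.02391953, -0.00372885]), 'width': 87.74327736211077}
top {'camera_matrix': array([[399.87018127,   0.        , 254.47824374],
       [  0.        , 399.87018127, 199.21795549],
       [  0.        ,   0.        ,   1.        ]]), 'R': array([[-0.00380961, -0.99988673, -0.0145604 ],
       [-0.99805237,  0.00470844, -0.06220369],
       [ 0.0622652 ,  0.01429507, -0.99795726]]), 't': array([  7.27669332, 610.65712667, 982.25461632])}
side {'camera_matrix': array([[3
[... 179 characters left out ...]
5254, -0.00886806],
       [-0.18984774,  0.66462645, -0.72265449],
       [ 0.21080446, -0.69128116, -0.69115254]]), 't': array([592.82788192, 231.73001988, 810.95746915])}
{'camera_matrix': array([[281.44308501,   0.        , 256.60258617],
       [  0.        , 281.44308501, 192.13636837],
       [  0.        ,   0.        ,   1.        ]]), 'hand_eye': array([[ 1.33163075e-03, -9.62489403e-01, -2.71316006e-01,
         7.51615943e+01],
       [ 9.99998081e-01,  1.67149987e-03, -1.02158632e-03,
        -1.08523176e-01],
       [ 1.43677068e-03, -2.71314125e-01,  9.62489782e-01,
        -1.61243572e+02],
       [ 0.00000000e+00,  0.00000000e+00,  0.00000000e+00,
         1.00000000e+00]])}
```

View pics/top1.png

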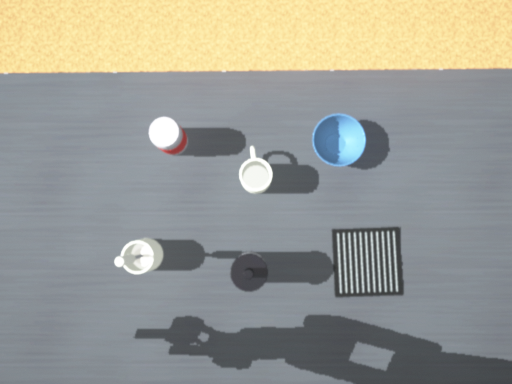

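View pics/side1.png

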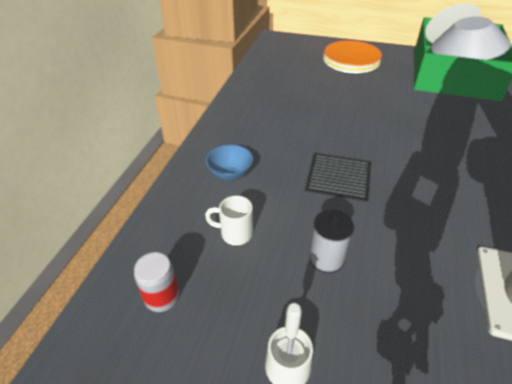

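The top view shows the lid and knob at about (249,271), the pot at about (142,256) with the brush handle end at (119,261), and the mat at about (368,262). The side view shows the tumbler lid at (333,225), the mat at (339,176), and the handle top at (294,310). Next I'll measure these with masks and zoomed crops.

```bash
cat > h.py <<'E'
import numpy as np,cv2
from scipy.spatial.transform import Rotation as Rn
from workcell import ctrl
def ray(n,uv,pose=None):
    c=ctrl.camera_info(n); d=np.linalg.inv(c["camera_matrix"])@[uv[0],uv[1],1.]
    if n=="wrist":
        p,r=pose; M=Rn.from_rotvec(r).as_matrix(); H=c["hand_eye"]
        return M@H[:3,3]+p, M@H[:3,:3]@d
    R,t=c["R"],c["t"]; return -R.T@t, R.T@d
def plane(n,uv,z,pose=None):
    C,d=ray(n,uv,pose); return C+d*(z-C[2])/d[2]
def two(a,b):
    (C,d),(E,e)=a,b; s=np.linalg.lstsq(np.c_[d,-e],E-C,rcond=None)[0]
    p,q=C+s[0]*d,E+s[1]*e; return (p+q)/2,np.linalg.norm(p-q)
def proj(n,X):
    c=ctrl.camera_info(n); y=c["camera_matrix"]@(c["R"]@X+c["t"]); return y[:2]/y[2]
E
python3 - <<'E'
from h import *
a=np.load("pics/top.npy");b=np.load("pics/side.npy")
f=lambda i,x0,y0,w,h:cv2.resize(i[y0:y0+h,x0:x0+w],(400,300),interpolation=cv2.INTER_CUBIC)
g=lambda i:np.clip(i.astype(float)*2.5,0,255).astype(np.uint8)
m=np.vstack([np.hstack([g(f(a,209,241,80,60)),f(a,100,226,80,60)]),np.hstack([g(f(b,293,200,80,60)),f(b,250,296,80,60)])])
cv2.imwrite("pics/crop.png",m[:,:,::-1])
# lid disc in top: dark mask
gr=cv2.cvtColor(a,cv2.COLOR_RGB2GRAY)
print(gr[271,215:285:3], gr[262,325:412:3])
for n,i in(("top",a),("side",b)):
    hsv=cv2.cvtColor(i,cv2.COLOR_RGB2HSV); m=(hsv[...,2]<32).astype(np.uint8)
    k,l,s,c=cv2.connectedComponentsWithStats(m)
    for j in range(1,k):
        if s[j,4]>150: print(n,s[j],c[j])
E
```

```text
[148 148 148 147 148 124  75  75  76  76  73  75  64  56  58  57  57  57
  85  85  85  85  85  87] [ 85  85 101  73  92 149 115 118 143  94 171  69 207  68 203  69 193  76
 165  96 130 131 108 158  78  67 133 141 140]
```

View pics/crop.png

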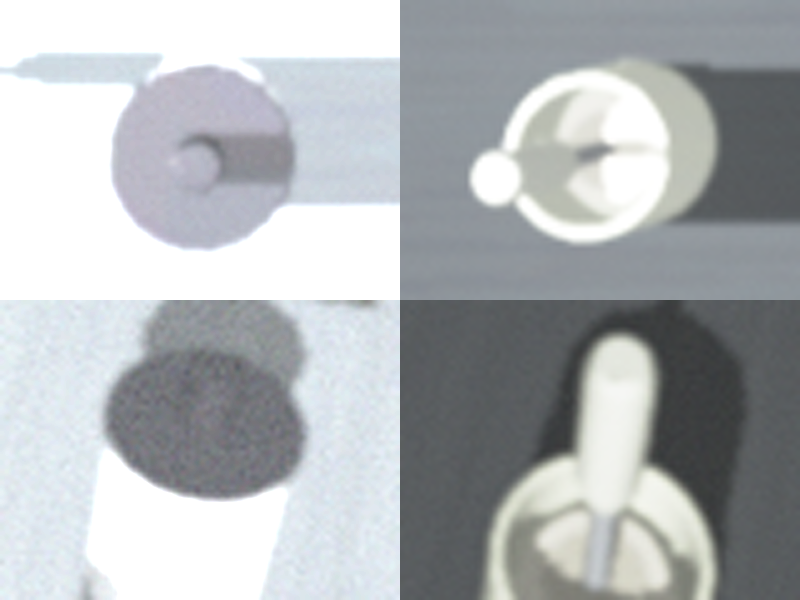

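The crops show, in full-image pixels:
- **Lid:** disc centre at (249.1,272.1), knob top at (248.6,273.6).
- **Brush and pot in the top view:** handle end at (118.6,261.2), pot mouth at (136.8,256.8).
- **Side view:** lid ellipse centre at about (333.6,224), handle end at about (293.6,307.5).

Run:
```python
from h import *
np.set_printoptions(precision=1,suppress=True)
print("disc top",plane("top",(249.1,272.1),121),"knob",plane("top",(248.6,273.6),151))
print("disc side",plane("side",(333.6,224),121))
pot=plane("top",(136.8,256.8),80);print("pot",pot)
print("brush end z200",plane("top",(118.6,261.2),200), two(ray("top",(118.6,261.2)),ray("side",(293.6,307.5))))
a=np.load("pics/top.npy")
for q in ((333,230),(401,228),(402,295),(334,297)): print("mat",plane("top",q,4))
for n,q,z in(("mug",(256,174),90),("tin",(165,132),110),("bowl",(339,140),55)):print(n,plane("top",q,z))
p=pot.copy();p[2]=80;print("pot in side",proj("side",p))
o=ctrl.get_obs();print(o["ee_pos"],Rn.from_rotvec(o["orientation"]).as_matrix())
```

```text
disc top [442.   15.8 121. ] knob [442.4  16.  151. ]
disc side [441.1  18.2 121. ]
pot [473.2 279.8  80. ]
brush end z200 [473.9 279.9 200. ] (array([474.7, 277.2, 207.6]), np.float64(0.03159714665378224))
mat [ 532.9 -192.9    4. ]
mat [ 537.3 -363.7    4. ]
mat [ 370.8 -361.8    4. ]
mat [ 366.1 -192.7    4. ]
mug [665.2  -0.1  90. ]
tin [761.4 209.3 110. ]
bowl [ 751.6 -201.7   55. ]
pot in side [289.7 347.2]
[259.1 568.3 222. ] [[-0.9  0.4 -0. ]
 [ 0.4  0.9 -0. ]
 [ 0.  -0.  -1. ]]
```

```bash
cat >> h.py <<'E'
def togo(x,y,z):
    o=ctrl.get_obs(); M=Rn.from_rotvec(o["orientation"]).as_matrix()
    ang=np.degrees(np.arctan2(M[1,0],M[0,0]))  # tool x heading; want +90 -> spin = ang-90 about tool z (down)
    print("t",round(o["t"],2),"pos",o["ee_pos"].round(1),"tilt",M[:2,2].round(4),"shift cm",(M.T@(np.array([x,y,z])-o["ee_pos"])/10).round(2),"spin",round((ang-90+180)%360-180,2),"F",o["ft_force"].round(2),"w",round(o["width"],1))
E
python3 -c "
from h import *
togo(442,16,240)"
```

```text
t 0.1 pos [259.1 568.3 222. ] tilt [-0.0006 -0.0012] shift cm [-39.56 -42.66  -1.75] spin 65.49 F [ 0.13  1.04 -0.57] w 87.7
```

```bash
python3 -m inch '[{"xyz":[0,0,-3],"spin":5},{"xyz":[-5,-5,-3],"spin":12},{"xyz":[-9,-9.5,-3],"spin":20},{"xyz":[-12.5,-13,-3],"spin":28},{"xyz":[-15.5,-16.5,-3],"spin":36},{"xyz":[-19,-20,-3],"spin":44},{"xyz":[-22,-23.5,-3],"spin":52},{"xyz":[-25,-27,-3],"spin":60},{"xyz":[-28.5,-30.5,-3],"spin":65.5},{"xyz":[-32,-34,-3],"spin":65.5},{"xyz":[-35,-38,-2.5],"spin":65.5},{"xyz":[-38,-41,-2],"spin":65.5},{"xyz":[-39.56,-42.66,-1.8],"spin":65.5},{"xyz":[-39.56,-42.66,-1.8],"spin":65.5},{"xyz":[-39.56,-42.66,-1.8],"spin":65.5},{"xyz":[-39.56,-42.66,-1.8],"spin":65.5}]' 0.3
python3 - <<'E'
from h import *
o=ctrl.get_obs();i=ctrl.get_image("wrist");cv2.imwrite("pics/w1.png",i[:,:,::-1])
togo(442,16,124)
np.save("pics/w1.npy",i)
E
```

```text
t: 1.7
ee_pos: [441.6, 16.6, 240.4]
orientation: [-2.221, -2.222, 0.002]
ft_force: [-0.1, -0.5, -0.0]
width: 61.5
t 1.75 pos [441.6  16.9 240.5] tilt [-0.001 -0.001] shift cm [-0.08  0.05 11.65] spin 0.06 F [ 0.2  -0.45 -0.29] w 61.8
```

View pics/w1.png

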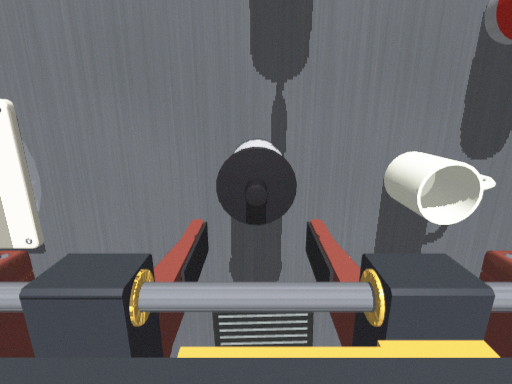

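The wrist view shows the lid disc centred at about (256.5,187), with the knob near (256.5,196) midway between the fingers at (200 and 315).

Run:
```python
from h import *
o=ctrl.get_obs();p=(o["ee_pos"],o["orientation"])
g=cv2.cvtColor(np.load("pics/w1.npy"),cv2.COLOR_RGB2GRAY)
m=((g[140:230,200:310]<48)*1).astype(np.uint8)
print(g[187,205:310:5],g[145:235:5,256],g[192,240:275:2])
for q in ((256.5,186.5),):print(plane("wrist",q,121,p))
for q in ((256.5,191),(256.5,196)):print(plane("wrist",q,151,p))
```

```text
[112 113 115  49  49  53  51  52  44  59  57  56  38  51  53  53  47  49
  49 115 115] [234  52  56  54  52  51  47  47  63  48  49  47  41  33  34  31  62  64] [48 47 46 48 48 51 50 50 54 54 53 51 49 51 45 52 45 48]
[440.45674084  17.80710361 121.        ]
[440.47066598  21.36828594 151.        ]
[440.48175506  16.54354438 151.        ]
```

```bash
python3 -m inch '[{"xyz":[0,-0.04,3]},{"xyz":[0,-0.04,6]},{"xyz":[0,-0.04,8]},{"xyz":[0,-0.04,9.5]},{"xyz":[0,-0.04,10.5]},{"xyz":[0,-0.04,11.2]},{"xyz":[0,-0.04,11.6]},{"xyz":[0,-0.04,11.6]},{"xyz":[0,-0.04,11.6]}]' 0.3 && python3 -m inch '[{"xyz":[0,0,0]},{"xyz":[0,0,0]},{"xyz":[0,0,0]},{"xyz":[0,0,0]},{"xyz":[0,0,0]},{"xyz":[0,0,0]}]' 1 && python3 -m inch '[{"xyz":[0,0,-0.4]},{"xyz":[0,0,-1]},{"xyz":[0,0,-2]},{"xyz":[0,0,-3.5]},{"xyz":[0,0,-5]},{"xyz":[0,0,-6]},{"xyz":[0,0,-6]},{"xyz":[0,0,-6]}]'; python3 -c "
from h import *
togo(452,-278,24)"
```

```text
t 1.75 pos [441.6  16.9 240.5] tilt [-0.001 -0.001] shift cm [-29.47   1.03  21.68] spin 0.06 F [ 0.2  -0.45 -0.29] w 61.8$[0]: bad value
```

```bash
python3 -m inch '[{"xyz":[0,-0.04,3],"spin":0},{"xyz":[0,-0.04,6],"spin":0},{"xyz":[0,-0.04,8],"spin":0},{"xyz":[0,-0.04,9.5],"spin":0},{"xyz":[0,-0.04,10.5],"spin":0},{"xyz":[0,-0.04,11.2],"spin":0},{"xyz":[0,-0.04,11.6],"spin":0},{"xyz":[0,-0.04,11.6],"spin":0},{"xyz":[0,-0.04,11.6],"spin":0}]' 0.3 && python3 -m inch '[{"xyz":[0,0,0],"spin":0},{"xyz":[0,0,0],"spin":0},{"xyz":[0,0,0],"spin":0},{"xyz":[0,0,0],"spin":0},{"xyz":[0,0,0],"spin":0},{"xyz":[0,0,0],"spin":0}]' 1 && python3 -m inch '[{"xyz":[0,0,-0.4],"spin":0},{"xyz":[0,0,-1],"spin":0},{"xyz":[0,0,-2],"spin":0},{"xyz":[0,0,-3.5],"spin":0},{"xyz":[0,0,-5],"spin":0},{"xyz":[0,0,-6],"spin":0},{"xyz":[0,0,-6],"spin":0},{"xyz":[0,0,-6],"spin":0}]'; python3 -c "
from h import *
togo(452,-278,24)"
```

```text
t: 2.65
ee_pos: [441.5, 16.8, 125.0]
orientation: [2.22, 2.222, -0.001]
ft_force: [1.0, 0.2, -0.2]
width: 61.4
t: 3.25
ee_pos: [441.5, 16.8, 125.0]
orientation: [2.22, 2.222, -0.001]
ft_force: [-0.4, 0.2, 0.5]
width: 21.3
t: 4.05
ee_pos: [441.5, 16.9, 185.2]
orientation: [2.219, 2.222, -0.001]
ft_force: [0.9, 0.9, -1.0]
width: 21.5
t 4.05 pos [441.5  16.9 185.2] tilt [ 0.0005 -0.001 ] shift cm [-29.47   1.01  16.15] spin 0.06 F [ 0.88  0.91 -1.02] w 21.5
```

```bash
python3 -m inch '[{"xyz":[-1,0,0],"spin":0},{"xyz":[-3,0.1,0],"spin":0},{"xyz":[-6,0.3,0],"spin":0},{"xyz":[-10,0.4,0],"spin":0},{"xyz":[-14,0.5,0],"spin":0},{"xyz":[-18,0.7,0],"spin":0},{"xyz":[-22,0.8,2],"spin":0},{"xyz":[-25,0.9,5],"spin":0},{"xyz":[-27.5,1,8],"spin":0},{"xyz":[-29,1,11],"spin":0},{"xyz":[-29.5,1,13],"spin":0},{"xyz":[-29.5,1,14],"spin":0},{"xyz":[-29.5,1,14.5],"spin":0},{"xyz":[-29.5,1,14.5],"spin":0},{"xyz":[-29.5,1,14.5],"spin":0}]' && python3 -m inch '[{"xyz":[0,0,0.4],"spin":0},{"xyz":[0,0,0.8],"spin":0},{"xyz":[0,0,1.1],"spin":0},{"xyz":[0,0,1.4],"spin":0},{"xyz":[0,0,1.6],"spin":0},{"xyz":[0,0,1.6],"spin":0},{"xyz":[0,0,1.6],"spin":0}]'; python3 -c "
from h import *
togo(452,-278,20)"
```

```text
t: 5.55
ee_pos: [452.4, -278.2, 41.2]
orientation: [2.218, 2.222, -0.0]
ft_force: [0.0, 0.7, -0.9]
width: 21.4
t: 6.25
ee_pos: [452.4, -278.2, 25.1]
orientation: [2.218, 2.222, -0.0]
ft_force: [-0.6, 0.5, -0.2]
width: 21.2
t 6.25 pos [ 452.4 -278.2   25.1] tilt [ 0.0012 -0.0016] shift cm [ 0.02 -0.04  0.51] spin 0.1 F [-0.6   0.5  -0.24] w 21.2
```

```bash
python3 -m inch '[{"xyz":[0,0,0.2],"spin":0},{"xyz":[0,0,0.4],"spin":0},{"xyz":[0,0,0.4],"spin":0},{"xyz":[0,0,0.4],"spin":0}]' && python3 -m inch '[{"xyz":[0,0,0.05],"spin":0},{"xyz":[0,0,0.1],"spin":0},{"xyz":[0,0,0.1],"spin":0},{"xyz":[0,0,0.1],"spin":0}]'
```

```text
t: 6.65
ee_pos: [452.3, -278.2, 21.1]
orientation: [2.218, 2.222, -0.0]
ft_force: [-0.2, -0.6, -0.6]
width: 21.7
t: 7.05
ee_pos: [452.3, -278.2, 20.1]
orientation: [2.218, 2.222, -0.0]
ft_force: [0.2, -0.2, -0.5]
width: 21.8
```

```bash
python3 -m inch '[{"xyz":[0,0,0.05],"spin":0},{"xyz":[0,0,0.1],"spin":0},{"xyz":[0,0,0.1],"spin":0}]' && python3 -m inch '[{"xyz":[0,0,0.0],"spin":0},{"xyz":[0,0,0],"spin":0},{"xyz":[0,0,0],"spin":0},{"xyz":[0,0,0],"spin":0}]' 0.6 && python3 -m inch '[{"xyz":[0,0,-1],"spin":0},{"xyz":[0,0,-2.5],"spin":0},{"xyz":[0,0,-5],"spin":0},{"xyz":[0,0,-9],"spin":0},{"xyz":[0,0,-14],"spin":0},{"xyz":[0,0,-19],"spin":0},{"xyz":[0,0,-22],"spin":0},{"xyz":[0,0,-22],"spin":0},{"xyz":[0,0,-22],"spin":0}]'
python3 - <<'E'
from h import *
a=ctrl.get_image("top");b=ctrl.get_image("side")
cv2.imwrite("pics/ts2.png",np.hstack([cv2.resize(a[200:330,180:420],(480,260)),cv2.resize(b[140:290,260:400],(280,300))[:260]])[:,:,::-1])
togo(474,279,240)
E
```

```text
t: 7.35
ee_pos: [452.4, -278.2, 20.0]
orientation: [2.218, 2.222, -0.0]
ft_force: [-2.5, 1.2, 11.8]
width: 21.4
t: 7.75
ee_pos: [452.4, -278.2, 19.9]
orientation: [2.218, 2.222, -0.0]
ft_force: [0.2, 0.1, 0.4]
width: 35.1
t: 8.65
ee_pos: [452.2, -277.9, 241.3]
orientation: [2.216, 2.22, 0.0]
ft_force: [-0.1, -0.0, -0.7]
width: 35.5
t 8.75 pos [ 451.2 -277.3  239. ] tilt [-0.0005 -0.0005] shift cm [55.63  2.38 -0.12] spin 0.1 F [-0.06  0.89 -0.46] w 35.4
```

View pics/ts2.png

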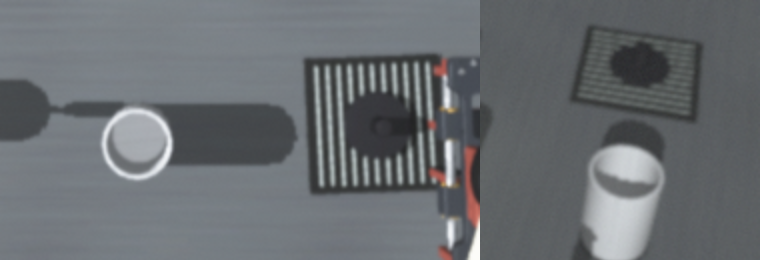

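The lid lies flat in the middle of the mat, and the tumbler is open and still standing. Its rim is centred at about (248.7,272) in the top view. Next is the brush.

```bash
python3 -m inch '[{"xyz":[3,0,-1],"spin":0},{"xyz":[7,0.2,-2],"spin":0},{"xyz":[12,0.5,-2],"spin":0},{"xyz":[17,0.8,-2],"spin":0},{"xyz":[22,1,-2],"spin":0},{"xyz":[27,1.2,-2],"spin":0},{"xyz":[32,1.4,-2],"spin":0},{"xyz":[37,1.6,-2],"spin":0},{"xyz":[42,1.8,-2],"spin":0},{"xyz":[47,2,-2],"spin":0},{"xyz":[51,2.2,-2],"spin":0},{"xyz":[54,2.4,-1.5],"spin":0},{"xyz":[55.6,2.4,-1],"spin":0},{"xyz":[55.6,2.4,-1],"spin":0},{"xyz":[55.6,2.4,-1],"spin":0},{"xyz":[55.6,2.4,-1],"spin":0}]' 0.3
python3 - <<'E'
from h import *
togo(474,279,159);o=ctrl.get_obs();p=(o["ee_pos"],o["orientation"])
i=ctrl.get_image("wrist");a=ctrl.get_image("top")
cv2.imwrite("pics/w2.png",i[:,:,::-1])
g=cv2.cvtColor(a,cv2.COLOR_RGB2GRAY)[245:300,220:280];m=(g>170).astype(np.uint8)
c,_=cv2.findContours(m,cv2.RETR_EXTERNAL,cv2.CHAIN_APPROX_NONE)
c=max(c,key=len);e=cv2.fitEllipse(c);print(e,plane("top",(e[0][0]+220,e[0][1]+245),115))
E
```

```text
t: 10.35
ee_pos: [474.1, 277.2, 248.5]
orientation: [2.221, 2.222, -0.003]
ft_force: [0.2, 0.2, 0.2]
width: 61.8
t 10.35 pos [474.1 277.2 248.5] tilt [-0.0012 -0.0012] shift cm [ 0.19 -0.    8.95] spin 0.03 F [0.2  0.15 0.15] w 61.8
((27.72492027282715, 21.686767578125), (25.98223304748535, 30.548492431640625), 90.4331283569336) [453.29921941  19.0096263  115.        ]
```

View pics/w2.png

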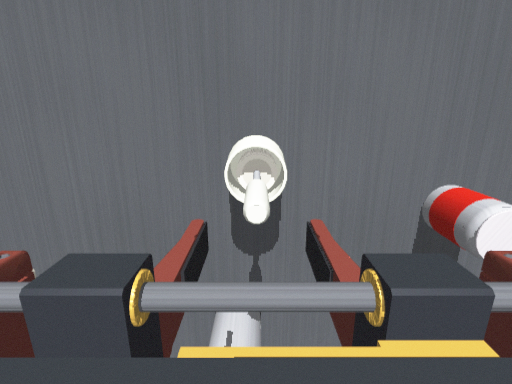

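The wrist view shows the pot mouth centred at about (256,173) and the handle standing upright at (256.5,212), midway between the fingers.

```bash
python3 - <<'E'
from h import *
o=ctrl.get_obs();p=(o["ee_pos"],o["orientation"])
i=cv2.imread("pics/w2.png")
print(plane("wrist",(256.5,211),204,p),plane("wrist",(256,173),80,p))
cv2.imwrite("pics/w2c.png",cv2.resize(i[125:235,200:310],(550,550),interpolation=cv2.INTER_CUBIC))
E
python3 -m inch '[{"xyz":[0.19,0,2],"spin":0},{"xyz":[0.19,0,3.5],"spin":0},{"xyz":[0.19,0,5],"spin":0},{"xyz":[0.19,0,6.5],"spin":0},{"xyz":[0.19,0,7.5],"spin":0},{"xyz":[0.19,0,8.5],"spin":0},{"xyz":[0.19,0,8.95],"spin":0},{"xyz":[0.19,0,8.95],"spin":0},{"xyz":[0.19,0,8.95],"spin":0}]' 0.3
```

```text
[473.35745275 278.26289088 204.        ] [472.74954508 282.16994568  80.        ]
t: 11.35
ee_pos: [474.7, 279.4, 159.8]
orientation: [2.221, 2.221, -0.0]
ft_force: [-0.3, 0.8, 0.8]
width: 61.1
```

View pics/w2c.png

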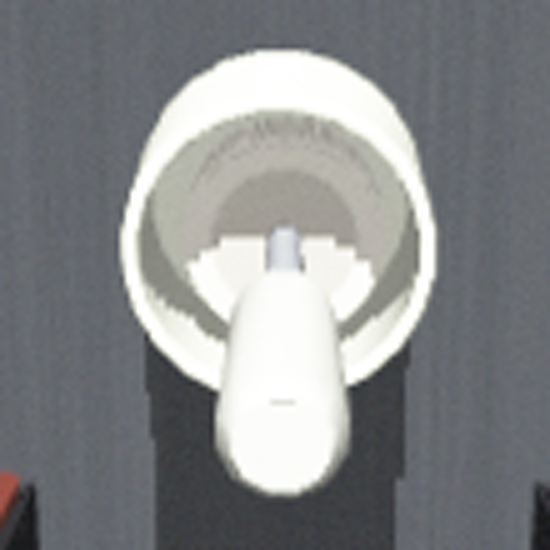

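```bash
python3 -m inch '[{"xyz":[0,0,0],"spin":0},{"xyz":[0,0,0],"spin":0},{"xyz":[0,0,0],"spin":0},{"xyz":[0,0,0],"spin":0},{"xyz":[0,0,0],"spin":0},{"xyz":[0,0,0],"spin":0}]' 1 && python3 -m inch '[{"xyz":[0,0,-0.5],"spin":0},{"xyz":[0,0,-1.5],"spin":0},{"xyz":[0,0,-3],"spin":0},{"xyz":[0,0,-5],"spin":0},{"xyz":[0,0,-7],"spin":0},{"xyz":[0,0,-9],"spin":0},{"xyz":[0,0,-11],"spin":0},{"xyz":[0,0,-13],"spin":0},{"xyz":[0,0,-15],"spin":0},{"xyz":[0,0,-16],"spin":0},{"xyz":[0,0,-16],"spin":0},{"xyz":[0,0,-16],"spin":0}]'
python3 - <<'E'
from h import *
togo(442,115,318)
E
```

```text
t: 11.95
ee_pos: [474.6, 279.4, 159.8]
orientation: [2.221, 2.221, -0.0]
ft_force: [-0.1, -0.1, 0.0]
width: 21.4
t: 13.15
ee_pos: [474.3, 279.3, 319.4]
orientation: [2.221, 2.221, -0.001]
ft_force: [-0.1, -0.9, -1.3]
width: 21.6
t 13.15 pos [474.3 279.3 319.4] tilt [-0.0003 -0.0005] shift cm [-16.43  -3.23   0.15] spin 0.01 F [-0.1  -0.93 -1.28] w 21.6
```

```bash
python3 -m inch '[{"xyz":[-2,-0.4,0],"spin":0},{"xyz":[-5,-1,0],"spin":0},{"xyz":[-8,-1.6,0],"spin":0},{"xyz":[-11,-2.2,0],"spin":0},{"xyz":[-14,-2.8,0],"spin":0},{"xyz":[-16,-3.2,0],"spin":0},{"xyz":[-16.4,-3.2,0],"spin":0},{"xyz":[-16.4,-3.2,0],"spin":0},{"xyz":[-16.4,-3.2,0],"spin":0}]'
python3 - <<'E'
from h import *
togo(441,17,318)
a=ctrl.get_image("top");b=ctrl.get_image("side")
np.save("pics/a3.npy",a);np.save("pics/b3.npy",b)
r=lambda i,x,y:cv2.resize(i[y:y+110,x:x+80],(400,550),interpolation=cv2.INTER_CUBIC)
cv2.imwrite("pics/c3.png",np.hstack([r(a,205,220),cv2.resize(b[150:290,270:370],(400,550),interpolation=cv2.INTER_CUBIC)])[:,:,::-1])
E
```

```text
t: 14.05
ee_pos: [442.3, 115.5, 319.2]
orientation: [-2.221, -2.221, 0.001]
ft_force: [-0.2, 0.6, -0.4]
width: 21.4
t 14.05 pos [442.3 115.5 319.2] tilt [-0.0007 -0.0004] shift cm [-9.85 -0.13  0.13] spin -0.0 F [-0.2   0.57 -0.37] w 21.4
```

View pics/c3.png

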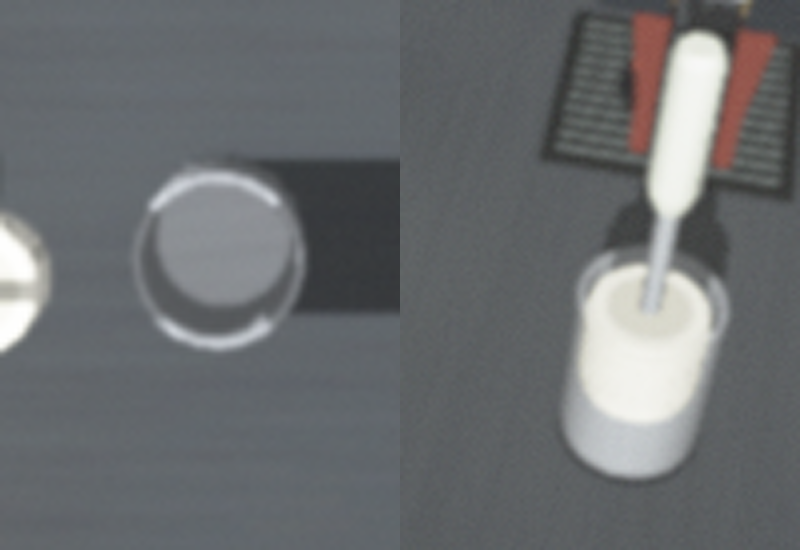

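The left panel shows the tumbler rim spanning x 134–304 and y 170–350, so its centre is at about (248.5,271.8) in the full image. The right panel shows the brush hanging from the gripper: handle end at (345,162), shaft meeting the head at (332.5,229).

Run:
```python
from h import *
np.set_printoptions(precision=1,suppress=True)
print(plane("top",(248.5,271.8),115))
for z in (166,216,294,361): print(z,proj("side",np.array([442.3,115.5,z])))
b=np.load("pics/b3.npy").astype(int)
# shaft/handle columns and head columns
g=cv2.cvtColor(b.astype(np.uint8),cv2.COLOR_RGB2GRAY)
for v in (170,180,190,225,235,240,245): print(v,''.join('%4d'%x for x in g[v,310:358:2]))
a=cv2.cvtColor(np.load("pics/a3.npy"),cv2.COLOR_RGB2GRAY)
print(a[272,226:272]);print(a[250:295,248])
```

```text
[441.9  17.3 115. ]
166 [328.5 246.3]
216 [332.  228.4]
294 [338.3 196.7]
361 [344.6 164.7]
170   67  64  92  88  85  84  88  77  53  76 101 104  96 150 222 238 242 243 242 237 182  97 103 105
180   72  92  94  92  83  80  86  86  84  99 106 100 143 222 238 242 243 241 233 176  91 104 105 103
190   64  58  58  62  73  81  87  93 101 102 100 137 219 238 241 242 240 229 167  97 104 104 101  90
225   95  99 138 164 222 234 223 215 214 213 191 201 193 202 216 218 228 229 175 150 157 109  95  97
235   97 104 144 204 226 232 235 234 231 224 220 218 217 218 223 230 233 230 219 180 129  99  96  96
240   97 116 166 217 228 235 237 239 239 240 241 241 239 239 237 235 231 221 184 136 104  98  97  95
245   99 129 170 220 231 236 239 240 241 241 241 241 241 239 237 233 221 197 148 109  98  98  97  97
[103 102 104 103 106 115 124 102  90  90  97 118 136 139 141 140 140 141
 141 141 142 142 142 140 141 142 143 141 142 142 143 142 143 142 142 134
 111 105 130 119  77  59  59  59  58  60]
[100  97 100 114 159 196 180 153 143 143 144 144 144 144 143 143 143 144
 142 142 140 141 142 142 142 142 141 141 141 139 128 104  90  89  88  89
 106 158 195 173 122 103 102 101 100]
```

```bash
python3 -m inch '[{"xyz":[-2,0,0],"spin":0},{"xyz":[-4,0,0],"spin":0},{"xyz":[-6,0,0],"spin":0},{"xyz":[-8,0,0],"spin":0},{"xyz":[-9.3,0,0],"spin":0},{"xyz":[-9.82,-0.03,0],"spin":0},{"xyz":[-9.82,-0.03,0],"spin":0},{"xyz":[-9.82,-0.03,0],"spin":0},{"xyz":[-9.82,-0.03,2],"spin":0},{"xyz":[-9.82,-0.03,4],"spin":0},{"xyz":[-9.82,-0.03,5],"spin":0},{"xyz":[-9.82,-0.03,5.7],"spin":0},{"xyz":[-9.82,-0.03,6],"spin":0},{"xyz":[-9.82,-0.03,6],"spin":0}]' && python3 -m inch '[{"xyz":[0,0,0.7],"spin":0},{"xyz":[0,0,1.5],"spin":0},{"xyz":[0,0,2.5],"spin":0},{"xyz":[0,0,3.5],"spin":0},{"xyz":[0,0,4.4],"spin":0},{"xyz":[0,0,5],"spin":0},{"xyz":[0,0,5.4],"spin":0},{"xyz":[0,0,5.6],"spin":0},{"xyz":[0,0,5.6],"spin":0},{"xyz":[0,0,5.6],"spin":0}]'; python3 -c "
from h import *
togo(442,17.3,203)"
```

```text
t: 15.55
ee_pos: [442.3, 17.8, 259.4]
orientation: [-2.22, -2.223, 0.001]
ft_force: [0.1, 0.8, -1.3]
width: 20.9
t: 16.55
ee_pos: [442.5, 17.8, 203.7]
orientation: [2.22, 2.223, -0.001]
ft_force: [0.3, -0.5, -0.7]
width: 21.5
t 16.55 pos [442.5  17.8 203.7] tilt [-0.0002 -0.0005] shift cm [-0.05 -0.05  0.07] spin 0.07 F [ 0.32 -0.53 -0.7 ] w 21.5
```

```bash
python3 -m inch '[{"xyz":[-0.04,-0.04,0.5],"spin":0},{"xyz":[-0.04,-0.04,1.0],"spin":0},{"xyz":[-0.04,-0.04,1.3],"spin":0},{"xyz":[-0.04,-0.04,1.3],"spin":0}]'; for k in 1 2 3; do python3 -m inch '[{"xyz":[0,0,0.15],"spin":0},{"xyz":[0,0,0.3],"spin":0},{"xyz":[0,0,0.3],"spin":0},{"xyz":[0,0,0.3],"spin":0}]'|grep -v orient; done
```

```text
t: 16.95
ee_pos: [441.7, 17.3, 190.1]
orientation: [-2.22, -2.222, 0.002]
ft_force: [0.4, 0.7, -1.5]
width: 21.0
t: 17.35
ee_pos: [441.7, 17.3, 187.1]
ft_force: [0.3, -0.6, -1.1]
width: 21.6
t: 17.75
ee_pos: [441.7, 17.3, 184.1]
ft_force: [0.2, 0.7, -0.1]
width: 21.4
t: 18.15
ee_pos: [441.6, 17.4, 181.0]
ft_force: [0.1, -0.2, -0.4]
width: 21.3
```

```bash
python3 -m inch '[{"xyz":[0,0,0.15],"spin":0},{"xyz":[0,0,0.3],"spin":0},{"xyz":[0,0,0.3],"spin":0},{"xyz":[0,0,0.3],"spin":0}]'|grep -v orient;  python3 -m inch '[{"xyz":[0,0,0.15],"spin":0},{"xyz":[0,0,0.3],"spin":0},{"xyz":[0,0,0.3],"spin":0},{"xyz":[0,0,0.3],"spin":0}]'|grep -v orient
```

```text
t: 18.55
ee_pos: [441.6, 17.3, 177.9]
ft_force: [-1.3, 0.2, -1.1]
width: 21.6
t: 18.95
ee_pos: [441.5, 17.3, 174.9]
ft_force: [-0.6, 0.3, -1.4]
width: 21.5
```

```bash
python3 -m inch '[{"xyz":[0,0,0.15],"spin":0},{"xyz":[0,0,0.3],"spin":0},{"xyz":[0,0,0.3],"spin":0},{"xyz":[0,0,0.3],"spin":0}]'|grep -v orient;  python3 -m inch '[{"xyz":[0,0,0.15],"spin":0},{"xyz":[0,0,0.3],"spin":0},{"xyz":[0,0,0.3],"spin":0},{"xyz":[0,0,0.3],"spin":0}]'|grep -v orient
```

```text
t: 19.35
ee_pos: [441.7, 17.3, 171.9]
ft_force: [0.2, 0.2, 1.9]
width: 21.4
t: 19.75
ee_pos: [441.7, 17.3, 169.0]
ft_force: [-0.2, 0.6, 2.0]
width: 21.5
```

```bash
python3 -m inch '[{"xyz":[0,0,0.15],"spin":0},{"xyz":[0,0,0.3],"spin":0},{"xyz":[0,0,0.3],"spin":0},{"xyz":[0,0,0.3],"spin":0}]'|grep -v orient; python3 -m inch '[{"xyz":[0,0,0],"spin":0}]'|grep ft; python3 -m inch '[{"xyz":[0,0,0],"spin":0}]'|grep ft; python3 -m inch '[{"xyz":[0,0,0],"spin":0}]'|grep ft
```

```text
t: 20.15
ee_pos: [441.8, 17.3, 166.0]
ft_force: [-1.3, 0.5, 4.1]
width: 21.1
ft_force: [-1.8, -1.1, 2.7]
ft_force: [-0.9, 0.5, 3.1]
ft_force: [-0.5, 0.6, 3.5]
```

Press 1 reads about 4.3 N net (3.3 measured plus 1 N tool weight), with first contact near TCP z≈173. Now I'll draw up and do presses 2 and 3.

```bash
python3 -m inch '[{"xyz":[0,0,-1],"spin":0},{"xyz":[0,0,-3],"spin":0},{"xyz":[0,0,-5],"spin":0},{"xyz":[0,0,-7],"spin":0},{"xyz":[0,0,-8],"spin":0},{"xyz":[0,0,-8],"spin":0},{"xyz":[0,0,-7],"spin":0},{"xyz":[0,0,-5],"spin":0},{"xyz":[0,0,-3],"spin":0},{"xyz":[0,0,-1.8],"spin":0},{"xyz":[0,0,-1.2],"spin":0},{"xyz":[0,0,-0.8],"spin":0},{"xyz":[0,0,-0.5],"spin":0},{"xyz":[0,0,-0.2],"spin":0},{"xyz":[0,0,0],"spin":0},{"xyz":[0,0,0],"spin":0},{"xyz":[0,0,0],"spin":0},{"xyz":[0,0,0],"spin":0}]'; python3 -m inch '[{"xyz":[0,0,0],"spin":0}]'|grep -A2 ee_; python3 -m inch '[{"xyz":[0,0,0],"spin":0}]'|grep ft;python3 -m inch '[{"xyz":[0,0,0],"spin":0}]'|grep ft
```

```text
t: 22.25
ee_pos: [441.7, 17.3, 166.3]
orientation: [-2.22, -2.222, 0.002]
ft_force: [-3.0, -0.3, 3.9]
width: 21.4
ee_pos: [441.7, 17.3, 166.5]
orientation: [-2.22, -2.222, 0.002]
ft_force: [-3.1, 0.6, 3.8]
ft_force: [-3.0, -0.6, 3.7]
ft_force: [-3.2, 0.4, 3.2]
```

```bash
python3 -m inch '[{"xyz":[0,0,-1],"spin":0},{"xyz":[0,0,-3],"spin":0},{"xyz":[0,0,-5],"spin":0},{"xyz":[0,0,-7],"spin":0},{"xyz":[0,0,-8],"spin":0},{"xyz":[0,0,-8],"spin":0},{"xyz":[0,0,-8],"spin":0}]'|grep -A2 ee_; python3 -m inch '[{"xyz":[0,0,0],"spin":0}]'|grep ft;python3 -m inch '[{"xyz":[0,0,0],"spin":0}]'|grep ft
python3 - <<'E'
from h import *
b=ctrl.get_image("side");i=ctrl.get_image("wrist")
cv2.imwrite("pics/s4.png",np.hstack([cv2.resize(b[170:290,280:390],(440,480),interpolation=cv2.INTER_CUBIC),cv2.resize(i[100:280,190:325],(360,480))])[:,:,::-1])
togo(442,17.3,166)
E
```

```text
ee_pos: [441.7, 17.4, 246.4]
orientation: [-2.22, -2.222, 0.002]
ft_force: [-0.5, 0.1, -0.9]
ft_force: [0.2, 0.2, 0.2]
ft_force: [-0.3, -0.2, -1.2]
t 23.55 pos [440.7  17.4 244.7] tilt [-0.0039 -0.0005] shift cm [-0.    0.16  7.87] spin 0.06 F [-0.84  0.75 -0.82] w 21.4
```

View pics/s4.png

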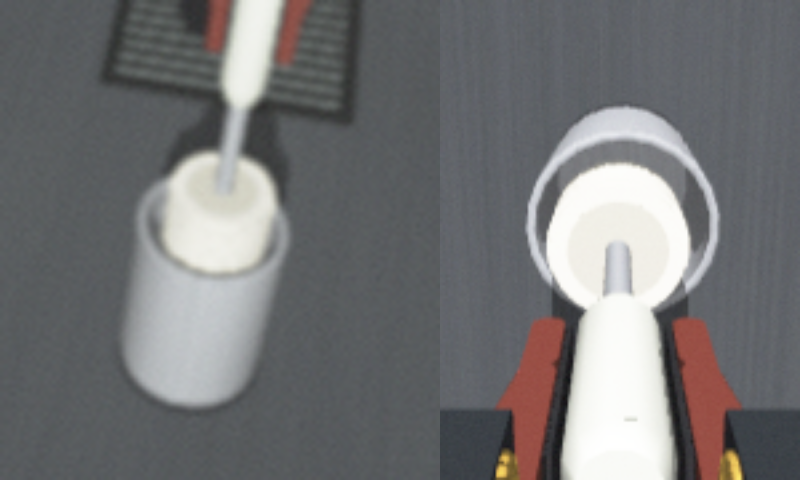

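The side view shows the head emerging from the mouth with the tumbler upright. The wrist view shows the head centred in the rim to within about 2 mm (head x≈617, rim centre ≈622 in the crop). Now press 3.

```bash
python3 -m inch '[{"xyz":[0,0.16,0.5],"spin":0},{"xyz":[0,0.16,2],"spin":0},{"xyz":[0,0.16,4],"spin":0},{"xyz":[0,0.16,5.5],"spin":0},{"xyz":[0,0.16,6.5],"spin":0},{"xyz":[0,0.16,7.1],"spin":0},{"xyz":[0,0.16,7.5],"spin":0},{"xyz":[0,0.16,7.87],"spin":0},{"xyz":[0,0.16,7.87],"spin":0},{"xyz":[0,0.16,7.87],"spin":0},{"xyz":[0,0.16,7.87],"spin":0}]'; python3 -m inch '[{"xyz":[0,0,0],"spin":0}]'|grep -A2 ee_; python3 -m inch '[{"xyz":[0,0,0],"spin":0}]'|grep ft;python3 -m inch '[{"xyz":[0,0,0],"spin":0}]'|grep ft
```

```text
t: 24.65
ee_pos: [442.0, 17.3, 166.4]
orientation: [-2.219, -2.221, 0.005]
ft_force: [-2.8, 0.1, 2.9]
width: 21.6
ee_pos: [441.9, 17.3, 166.6]
orientation: [-2.219, -2.221, 0.005]
ft_force: [-1.2, -1.3, 4.2]
ft_force: [-3.3, -0.1, 3.2]
ft_force: [-2.8, -0.6, 3.6]
```

```bash
python3 -m inch '[{"xyz":[0,0,-0.7],"spin":0},{"xyz":[0,0,-2],"spin":0},{"xyz":[0,0,-4],"spin":0},{"xyz":[0,0,-6],"spin":0},{"xyz":[0,0,-8],"spin":0},{"xyz":[0,0,-10],"spin":0},{"xyz":[0,0,-12],"spin":0},{"xyz":[0,0,-14],"spin":0},{"xyz":[0,0,-15.5],"spin":0},{"xyz":[0,0,-15.5],"spin":0},{"xyz":[0,0,-15.5],"spin":0}]'; python3 -c "
from h import *
togo(474,279.5,320)"
```

```text
t: 26.05
ee_pos: [442.6, 17.4, 321.9]
orientation: [-2.219, -2.222, 0.003]
ft_force: [-0.6, 0.2, -1.1]
width: 21.2
t 26.05 pos [442.6  17.4 321.9] tilt [-0.0023 -0.0005] shift cm [26.21  3.17  0.17] spin 0.07 F [-0.57  0.16 -1.11] w 21.2
```

```bash
python3 -m inch '[{"xyz":[1,0.1,0],"spin":0},{"xyz":[3,0.3,0],"spin":0},{"xyz":[6,0.7,0],"spin":0},{"xyz":[9,1.1,0],"spin":0},{"xyz":[12,1.5,0],"spin":0},{"xyz":[15,1.9,0],"spin":0},{"xyz":[18,2.2,0],"spin":0},{"xyz":[21,2.5,0],"spin":0},{"xyz":[23.5,2.8,0],"spin":0},{"xyz":[25.3,3,0],"spin":0},{"xyz":[26.2,3.15,0.2],"spin":0},{"xyz":[26.2,3.15,0.2],"spin":0},{"xyz":[26.2,3.15,0.2],"spin":0},{"xyz":[26.2,3.15,0.2],"spin":0}]'
python3 - <<'E'
from h import *
togo(474,279.5,245);o=ctrl.get_obs()
i=ctrl.get_image("wrist");b=ctrl.get_image("side")
cv2.imwrite("pics/s5.png",np.hstack([cv2.resize(i[90:270,190:325],(360,480)),cv2.resize(b[264:384,235:345],(440,480),interpolation=cv2.INTER_CUBIC)])[:,:,::-1])
for z in (167,217,295):print(z,proj("side",np.append(o["ee_pos"][:2],z)))
print("pot mouth side",proj("side",np.array([473.2,279.8,80])))
E
```

```text
t: 27.45
ee_pos: [473.7, 278.5, 319.6]
orientation: [-2.22, -2.221, 0.004]
ft_force: [-0.1, -0.0, -0.9]
width: 21.5
t 27.45 pos [473.7 278.5 319.6] tilt [-0.0025 -0.0009] shift cm [0.1  0.05 7.46] spin 0.01 F [-0.11 -0.02 -0.86] w 21.5
167 [292.46714952 321.72467237]
217 [294.4366809  305.14751428]
295 [298.03756933 274.83954497]
pot mouth side [289.65524089 347.23826033]
```

View pics/s5.png

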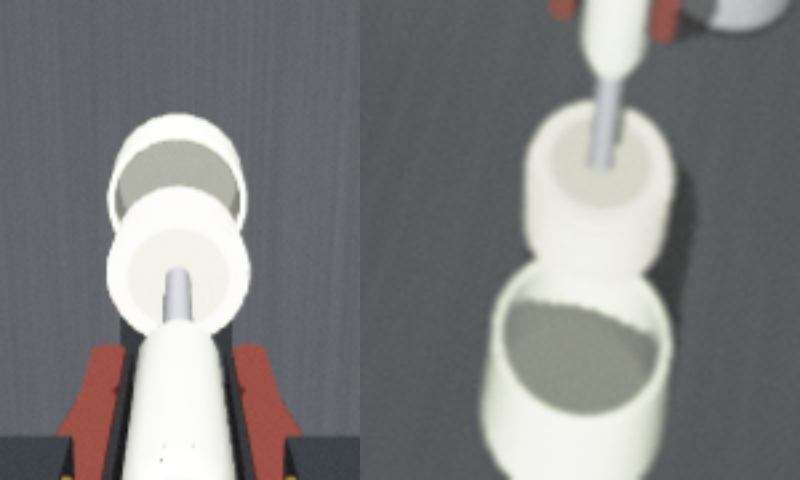

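The wrist crop shows the head (x≈178) lined up with the pot mouth (x≈177), and the side crop agrees. I'll lower it in.

```bash
python3 -m inch '[{"xyz":[0.1,0.0,1.5],"spin":0},{"xyz":[0.1,0,3.5],"spin":0},{"xyz":[0.1,0,5.5],"spin":0},{"xyz":[0.1,0,6.9],"spin":0},{"xyz":[0.1,0,7.4],"spin":0},{"xyz":[0.1,0,7.9],"spin":0},{"xyz":[0.1,0,8.4],"spin":0},{"xyz":[0.1,0,8.9],"spin":0},{"xyz":[0.1,0,9.4],"spin":0},{"xyz":[0.1,0,9.4],"spin":0}]'; python3 -m inch '[{"xyz":[0,0,1],"spin":0},{"xyz":[0,0,2],"spin":0},{"xyz":[0,0,3],"spin":0},{"xyz":[0,0,4],"spin":0},{"xyz":[0,0,5],"spin":0},{"xyz":[0,0,5.7],"spin":0},{"xyz":[0,0,6.2],"spin":0},{"xyz":[0,0,6.3],"spin":0},{"xyz":[0,0,6.3],"spin":0}]'
```

```text
t: 28.55
ee_pos: [473.4, 279.4, 225.3]
orientation: [-2.22, -2.221, 0.004]
ft_force: [0.3, 0.1, -0.7]
width: 21.3
t: 29.45
ee_pos: [473.3, 279.4, 162.3]
orientation: [-2.22, -2.221, 0.004]
ft_force: [-0.7, -0.4, -1.2]
width: 21.6
```

```bash
python3 -m inch '[{"xyz":[0,0,0.1],"spin":0},{"xyz":[0,0,0.2],"spin":0},{"xyz":[0,0,0.3],"spin":0},{"xyz":[0,0,0.3],"spin":0},{"xyz":[0,0,0.3],"spin":0}]'; python3 -m inch '[{"xyz":[0,0,0],"spin":0}]'|grep ft
```

```text
t: 29.95
ee_pos: [473.4, 279.5, 159.5]
orientation: [-2.22, -2.221, 0.003]
ft_force: [0.5, 0.3, 0.5]
width: 20.7
ft_force: [0.3, -0.0, 1.2]
```

Contact is felt: the reading went from −1 to about +1. I'll release and retreat upward.

```bash
python3 -m inch '[{"xyz":[0,0,0],"spin":0},{"xyz":[0,0,0],"spin":0},{"xyz":[0,0,0],"spin":0},{"xyz":[0,0,0],"spin":0},{"xyz":[0,0,0],"spin":0}]' 0.4; python3 -m inch '[{"xyz":[0,0,-1],"spin":0},{"xyz":[0,0,-3],"spin":0},{"xyz":[0,0,-5],"spin":0},{"xyz":[0,0,-8],"spin":0},{"xyz":[0,0,-12],"spin":0},{"xyz":[0,0,-14],"spin":0},{"xyz":[4,-3,-14],"spin":0},{"xyz":[8,-6,-14],"spin":0},{"xyz":[12,-8,-14],"spin":0},{"xyz":[15,-9,-14],"spin":0},{"xyz":[15,-9,-14],"spin":0},{"xyz":[15,-9,-14],"spin":0}]'
python3 - <<'E'
from h import *
togo(0,0,0);a=ctrl.get_image("top");b=ctrl.get_image("side")
cv2.imwrite("pics/f.png",np.hstack([cv2.resize(a,(400,300)),cv2.resize(b,(400,300))])[:,:,::-1])
a0,b0=np.load("pics/top.npy"),np.load("pics/side.npy")
for n,(x,y,w,h) in {"mug":(235,145,40,50),"tin":(145,112,45,45),"bowl":(310,110,55,60)}.items():
    print(n,np.abs(a[y:y+h,x:x+w].astype(int)-a0[y:y+h,x:x+w]).mean())
cv2.imwrite("pics/f2.png",np.hstack([cv2.resize(a[215:305,105:285],(800,400),interpolation=cv2.INTER_CUBIC)])[:,:,::-1])
E
```

```text
t: 30.55
ee_pos: [473.5, 279.6, 159.7]
orientation: [-2.22, -2.221, 0.003]
ft_force: [-0.7, 0.1, -0.4]
width: 52.2
t: 31.75
ee_pos: [383.4, 429.8, 300.1]
orientation: [-2.219, -2.223, 0.003]
ft_force: [0.8, -0.4, -0.4]
width: 53.1
t 31.75 pos [383.4 429.8 300.1] tilt [-0.002  -0.0009] shift cm [-42.89 -38.36  30.13] spin 0.1 F [ 0.8  -0.42 -0.44] w 53.1
mug 0.4955
tin 0.46041152263374485
bowl 0.6133333333333333
```

View pics/f.png

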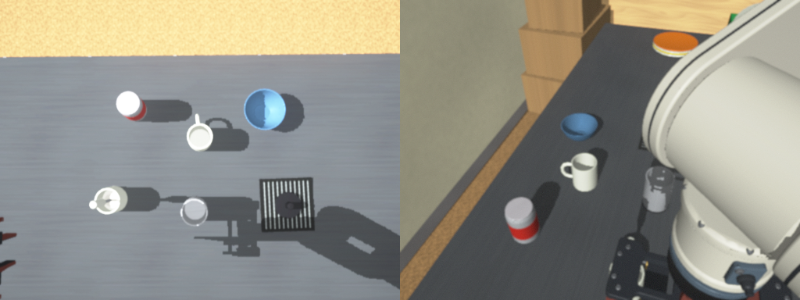

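View pics/f2.png

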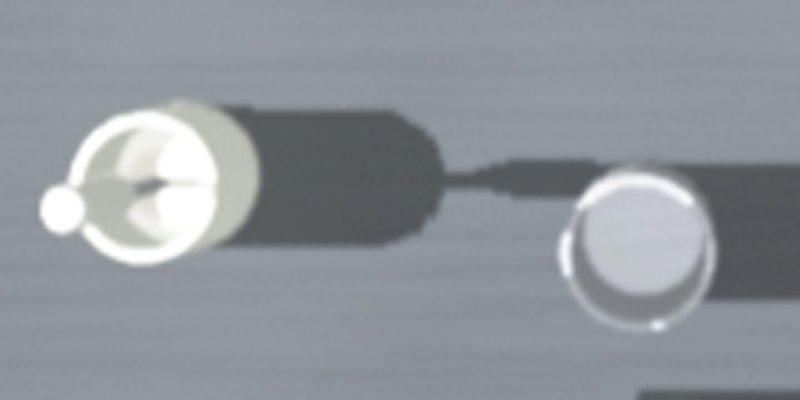

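The final views show the brush upright in its pot, handle end at about (119,262). The tumbler is standing with its rim centred near (249,271), about 2 mm from before. The lid is on the mat, and the mug, tin and bowl are unchanged.

```bash
python3 -c "
from workcell import ctrl
print(ctrl.close_job())"
```

```text
the job is handed in; nothing more can be done
None
```

I handed the job in at about 32 s of the 72 s allowed, with every step done in the order asked; the hand-in gave no verdict.

- **Lid:** it lies flat at the middle of the mat. One reading of about 12 N came as it touched down, and nothing moved.
- **Scrubbing:** the brush met the inner floor about 20 mm above the tumbler's underside. I made three presses of about 4.3 to 4.7 N. After the first two I drew the brush up 80 mm, and after the third right out of the tumbler.
- **Brush:** it stands head down in its pot again, upright, with the gripper open and clear.

**Last checks:**
- **Bystanders:** the top-view pixels around the mug, tin and bowl are unchanged from the start.
- **Tumbler:** it still stands, with its rim within about 2 mm of where it was, which is about as fine as I can measure.
- **Disagreement:** presses 2 and 3 showed a sideways force of about 3 N. The tumbler stayed put, and the brush was centred in its mouth to about 2 mm.
- **Not checked:** the arm blocked the final side view of the pot and lid, so those rest on the top view alone.
- **Moves:** for three steps of the first descent I repeated one typed move in a shell loop instead of typing each out; all other moves were typed singly.

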